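# Set out the buffer-mixing station

### The arm

A 6-joint arm with a two-finger parallel gripper is mounted at the origin on the work surface. World frame = base frame: x ahead of the robot, y to its left, z up, the work surface at z = 0. Lengths are in m, angles in rad, forces in N, time in s.
With the tool pointing down it reaches from about 0.3 to 0.875 m from the base axis. Payload 6.4 kg.
Tool frame: the origin (TCP) lies midway between the tips of the shut fingers; the grasp point (between the pads) lies 19 mm behind it (ctrl.tcp_to_grasp is the distance from the TCP to the grasp point, in m); z points along the fingers, y is the direction in which the jaws open and shut (so a half turn about z gives the same grasp; the last joint's range is limited). The gripper opens to 85 mm and grips with 20 to 120 N. Pads are 22 mm wide; open, the fingers measure 114 mm over their backs; the gripper's body (76 mm by 85 mm) begins 54 mm behind the grasp point. The pads swing forward as they close: fully open they stand 13 mm farther back than shut.
Start: joints at [-1.378, 0.181, 1.607, -0, 1.354, -0.206], TCP at [0.223, -0.53, 0.231] pointing down, gripper open.
Joint ranges: [-2.99, 2.99], [-0.89, 2.07], [0.3, 2.58], [-1.14, 4.28], [0, 2.63], [-3.12, 3.12]. Speed limits (rad/s): [2.57, 2.57, 3.01, 3.14, 3.14, 3.14].

### API

Orientations are given as a unit quaternion [w, x, y, z].
In Python, from bench import monitor, imaging, order, spotter, ctrl gives the robot as it stands.
- The arm moves only by the shell command python3 -m pendant 'ROWS'. ROWS is JSON, a list that holds one entry, the list of rows, each a list of 5 numbers: the shift along the world's x, y, z in mm, then the turn about the world's z in degrees, then the finger opening in mm, from 0 to 85.4. A call has 1 to 8 rows; each row shifts and turns the commanded pose from where the row before left it; what a row does not reach is not made up. A row lasts 1/8 s, in which the tool goes at most 62.5 mm and 10.7 degrees, less where a joint would pass 70% of its speed; a pose out of reach is approached as far as the arm can. A call with a gripper value outside its range is refused whole. The fingers move at their own pace and stop on an object; the grip force is fixed at half the most. Time passes only in rows, so rows that do not move let the fingers close. It gives the time, the measured TCP pose, the force and the opening at its end, in the units of the state.
- monitor.get_obs(): the state, without advancing time (a new reading comes with each control period).
- imaging.camera(name): name is "scene" or "top" or "wrist"; returns a dict with "img" (420x560x3 uint8, red, green, blue), "vfov" (degrees; the focal length in pixels is half the picture's height over the tangent of half this angle, whatever the lens; pixels are square), "cx", "cy" (the principal point, pixels), "distortion" ([k1, k2, p1, p2, k3] as OpenCV has them; the pictures are not rectified), "origin" and "orientation" of the camera in the world. Camera axes: x right, y down, z forward; pixel columns grow to the right and rows downward; lengths in m; the calibration is good to about 2 mm. A picture is of the moment at which its call begins. There is no depth.
- order.hand_in(): hands the job in, once; it reports no verdict.
Trained networks look in the newest picture that a camera, given by its name, has taken for a name from the list of things; names that differ only in an ending like _2 or _b are one class to them, and where a whole thing is asked for, a point or a joint stands for the part that bears it (a point fixed in the world has none). Each returns a list of dicts, best first, with "confidence" (0 to 1); they miss things now and then, are a little off and sometimes report something else, mostly with a low value. They report only what shows in the picture. A call takes as long as a camera call. They do not tell look-alikes from the thing itself.
- spotter.recognise(camera, thing): "at" ([x, y, z] in m, in the coordinates of the camera as it stood for that picture, good to about 4 mm: the middle of the surface that is visible of it).
- spotter.tip_of(camera, thing): "at" ([x, y, z] in m, in the coordinates of the camera as it stood for that picture, good to about 4 mm: a listed point, or the origin of a listed thing).
The state is a dict: "time_s": time; "q": joint angles; "dq": joint speeds; "joint_efforts": joint torques, N m; "eef_pos": TCP position; "eef_rot": TCP orientation; "wrist_force": force on the tool from outside, world axes, zero at the start; "torque": the same for the moment, N m; "opening": opening from 0.0 (shut) to 1.0 (fully open).
Only numpy, scipy, OpenCV 4.12 (cv2) and the standard library are available. Lean on these libraries where they do the work, as an engineer would, in place of code of your own. Each camera call takes 0.05 s, during which the arm holds its last target. There are 200 camera calls.

### The job

Set out the mixing station on the blue mat: put the open white beaker in the middle of the stirrer's round plate and the green cover squarely on top of the beaker, knob up; stand the brown bottle in the middle of the white ring between the stirrer and the tip box, and the blue-capped bottle in the middle of the white ring in front of the tip box (on the robot's side of it), not the one in front of the stirrer. Never tip over the beaker or a bottle, and leave the red-capped bottle and the yellow tube rack where they stand.

Things in the scene. Friction and masses are not known exactly. Their poses are not given: they have to be found in the camera images.
- beaker_center (a point): Open white plastic beaker, straight round cylinder, outer diameter 60 mm, height 75 mm, wall 3 mm, about 150 g, stands on the bench. The point is on its axis half-way up (37.5 mm above its underside); z up along the axis.
- cover_center (a point): Green flat disc, diameter 70 mm, 5 mm thick, with an upright round black knob in its middle, 18 mm diameter, 28 mm tall above the disc (33 mm in all); about 50 g; lies on the bench knob up and rests flat on the beaker's rim. The point is on its axis, 16.5 mm above its underside (so inside the knob); z up.
- amber_center (a point): Brown bottle with a black cap and white paper label, 88 mm tall: straight body of 52 mm diameter up to 62 mm above its foot, then a shoulder and a cap of 38 mm diameter from 71 mm up; about 180 g. The point is on its axis half-way up (44 mm above its underside); z up.
- bluecap_center (a point): Clear glass bottle with a blue cap and white paper label, same shape, size and weight as the brown one. The point is on its axis 44 mm above its underside; z up.
- mat: Fixed blue mat, 3 mm thick, x -160 to +80 mm, y -190 to +190 mm, with three flat printed white rings, 58 mm diameter. Origin: on the bench surface (3 mm below the mat top) at the centre of the middle ring, between stirrer and tip box; x away from the robot, y to its left. The other rings: x = -115, y = +120 and -120 mm, one in front of the stirrer, one in front of the tip box.
- stirrer_plate (a point): White magnetic stirrer, 115 mm (x) by 110 mm (y), fixed on the mat at mat x = 0 and y = +120 or -120 mm (sides change), with a round dark plate of 100 mm diameter on top. The point is the centre of the plate's top face, 45 mm above the stirrer's underside and 48 mm above the bench; axes parallel to the mat's.
- tipbox: Purple box of yellow pipette tips, 120 mm (x) by 85 mm (y), 61 mm tall, fixed on the mat at mat x = 0 on the side opposite the stirrer. Origin: centre of its underside, on the mat's top; axes parallel to the mat's, so its front ring is centred at x = -115 mm, y = 0 in its frame.
- redcap: Bystander, not to be moved: white bottle with a red cap, 88 mm tall, 52 mm diameter, loose, standing beyond the mat, beside the rack. Origin: centre of its underside.
- rack: Bystander, not to be moved: yellow rack, 75 mm (x) by 130 mm (y), with blue-capped tubes, 102 mm tall over all, loose, standing beyond the mat. Origin: centre of its underside.
Things that resemble listed ones, but are neither listed nor needed, are in the scene too. What is shaped like the part that bears bluecap_center but purple is not meant.

How it is judged:
At the end, for the whole second after the job is handed in: All upright and at rest: beaker within 12 mm of the plate's centre; cover flat on its rim, knob up, within 10 mm of its axis; brown bottle on the mat within 14 mm of the middle ring's centre; blue-capped bottle within 14 mm each way of the centre of the ring in front of the tip box (horizontal distance between beaker_center and stirrer_plate below 0.012 m and z of beaker_center in the frame of stirrer_plate between 0.033 and 0.042 m and horizontal distance between cover_center and beaker_center below 0.01 m and z of cover_center in the frame of beaker_center between 0.05 and 0.058 m and horizontal distance between amber_center and mat below 0.014 m and height (world z) of each of amber_center, bluecap_center below 0.052 m and x of bluecap_center in the frame of tipbox between -0.129 and -0.101 m and y of bluecap_center in the frame of tipbox between -0.014 and 0.014 m and angle between each of beaker_center, cover_center, bluecap_center, amber_center's own z axis and vertical below 0.12 rad and linear speed of each of beaker, cover, bluecap, amber below 0.02 m/s); the robot touches nothing.
It fails at once if the beaker or a bottle is tipped over (more than about 45 degrees) (angle between any of beaker_center, bluecap_center, amber_center's own z axis and vertical above 0.8 rad).
It fails at once if the red-capped bottle or the tube rack is shifted by more than 25 mm or tipped (distance of any of redcap, rack from where it was at the start of the episode above 0.025 m or angle between any of redcap, rack's own z axis and vertical above 0.5 rad).
It also fails if it takes over 144 s, if anything falls off the work surface, if the arm or the gripper's body presses on something with over 40 N, if the wrist force passes 120 N, or if a joint passes its speed limit or range.

## Working session

There is one attempt and no reset: what is moved stays moved. The work goes in short steps, Python scripts to look and compute and a shell command to move; the robot and the scene stay as the last step left them, time stands still between calls to the robot, and variables do not carry over. Pictures are saved under pics/ and viewed, about 12 in all and at most 16, crops included, and the job is handed in when it is done.

```bash
mkdir -p pics; cat > h.py <<'E'
import numpy as np, cv2
from scipy.spatial.transform import Rotation as R
from bench import monitor, imaging, order, spotter, ctrl
def rot(c):
    q=np.array(c["orientation"]); return R.from_quat(np.r_[q[1:],q[0]]).as_matrix()
def world(c,p): return rot(c)@np.array(p)+np.array(c["origin"])
def K(c):
    h=c["img"].shape[0]; f=h/2/np.tan(np.radians(c["vfov"])/2)
    return np.array([[f,0,c["cx"]],[0,f,c["cy"]],[0,0,1.]])
def pix(c,P):
    Rm=rot(c).T; t=-Rm@np.array(c["origin"])
    return cv2.projectPoints(np.array(P,float).reshape(-1,1,3),cv2.Rodrigues(Rm)[0],t,K(c),np.array(c["distortion"],float))[0].reshape(-1,2)
def ray(c,uv,z):
    u=cv2.undistortPoints(np.array(uv,float).reshape(-1,1,2),K(c),np.array(c["distortion"],float)).reshape(-1,2)
    d=np.c_[u,np.ones(len(u))]@rot(c).T; o=np.array(c["origin"])
    return o+d*((z-o[2])/d[:,2])[:,None]
def save(c,n,crop=None,s=1):
    im=c["img"][...,::-1]
    if crop: x0,y0,x1,y1=crop; im=im[y0:y1,x0:x1]
    cv2.imwrite("pics/"+n,cv2.resize(im,None,fx=s,fy=s,interpolation=cv2.INTER_CUBIC))
def find(cam,c,things,f="tip_of"):
    for t in things:
        for d in getattr(spotter,f)(cam,t)[:5]:
            w=world(c,d["at"]); print(cam,t,round(d["confidence"],2),w.round(3),pix(c,w)[0].round())
E
cat > a.py <<'E'
from h import *
T=["beaker_center","cover_center","amber_center","bluecap_center","mat","stirrer_plate","tipbox","redcap","rack"]
for n in("top","scene"):
    c=imaging.camera(n); save(c,n+"1.png",s=1.4); print(n,np.round(c["origin"],3)); find(n,c,T)
print(ctrl.tcp_to_grasp, monitor.get_obs())
E
python3 a.py
```

```text
top [ 0.462 -0.057  1.668]
top beaker_center 0.84 [ 0.433 -0.351  0.039] [376. 268.]
top cover_center 0.74 [0.556 0.363 0.012] [151. 232.]
top cover_center 0.22 [0.453 0.35  0.042] [152. 264.]
top amber_center 0.64 [0.456 0.351 0.041] [152. 263.]
top bluecap_center 0.83 [ 0.568 -0.382  0.043] [385. 225.]
top bluecap_center 0.77 [ 0.675 -0.415  0.042] [394. 192.]
top bluecap_center 0.65 [ 0.591 -0.487  0.044] [418. 218.]
top mat 0.82 [ 0.627 -0.023  0.   ] [271. 209.]
top stirrer_plate 0.93 [0.61  0.098 0.049] [232. 213.]
top tipbox 0.71 [ 0.636 -0.139  0.002] [307. 206.]
top redcap 0.71 [ 0.787 -0.136  0.002] [305. 160.]
top rack 0.83 [ 0.795  0.138 -0.004] [222. 159.]
scene [1.209 0.759 0.731]
scene beaker_center 0.74 [0.552 0.364 0.02 ] [410. 297.]
scene beaker_center 0.6 [ 0.43  -0.353  0.038] [281. 168.]
scene cover_center 0.67 [0.553 0.362 0.018] [409. 297.]
scene amber_center 0.73 [0.451 0.351 0.046] [434. 270.]
scene bluecap_center 0.85 [ 0.671 -0.418  0.047] [216. 177.]
scene bluecap_center 0.84 [ 0.57  -0.384  0.045] [245. 174.]
scene bluecap_center 0.65 [ 0.588 -0.483  0.04
[... 361 characters left out ...]
7 0.001] [273. 291.]
0.0187 {'time_s': 1.0, 'q': array([-1.37828645e+00,  1.80803499e-01,  1.60698585e+00, -5.25166644e-06,
        1.35376278e+00, -2.06313173e-01]), 'dq': array([-0.00043871,  0.00229684,  0.00028981, -0.0002521 ,  0.00053833,
       -0.00092773]), 'joint_efforts': array([-7.90956874e-04, -4.44848943e+01, -3.51685345e+01, -4.06579629e-04,
        6.27013014e-04,  1.46802741e-06]), 'eef_pos': array([ 0.22330596, -0.52990225,  0.23129334]), 'eef_rot': array([ 2.02440415e-05,  9.80183208e-01,  1.98093107e-01, -2.70402454e-06]), 'wrist_force': array([-0.02633612, -1.10456041, -0.08028645]), 'torque': array([-0.00061426,  0.01905233,  0.02226817]), 'opening': 0.9987816316271442}
```

View pics/top1.png

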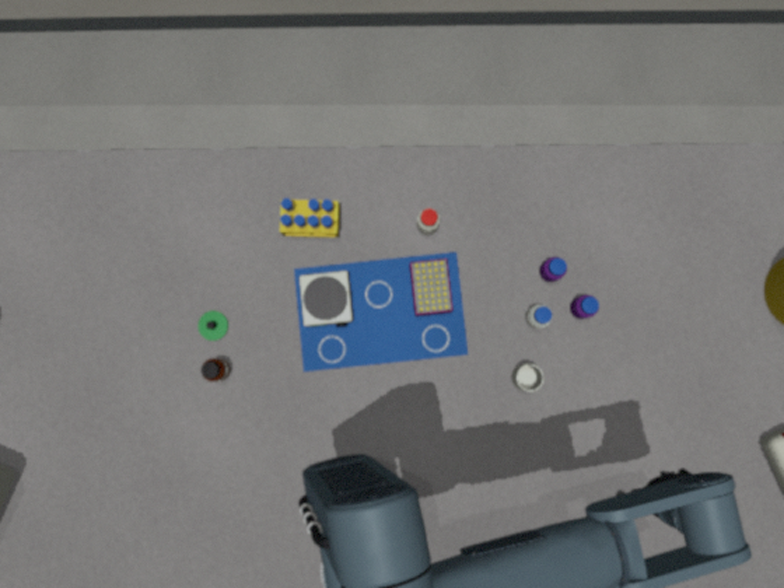

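View pics/scene1.png

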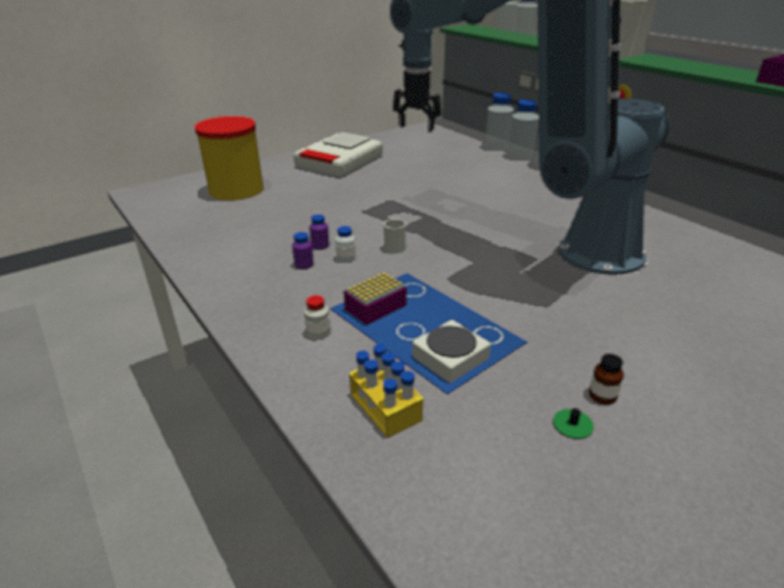

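```bash
python3 - <<'E'
from h import *
c=imaging.camera("scene"); save(c,"crop1.png",(190,130,310,220),6)
E
```

```text
(no output)
```

View pics/crop1.png

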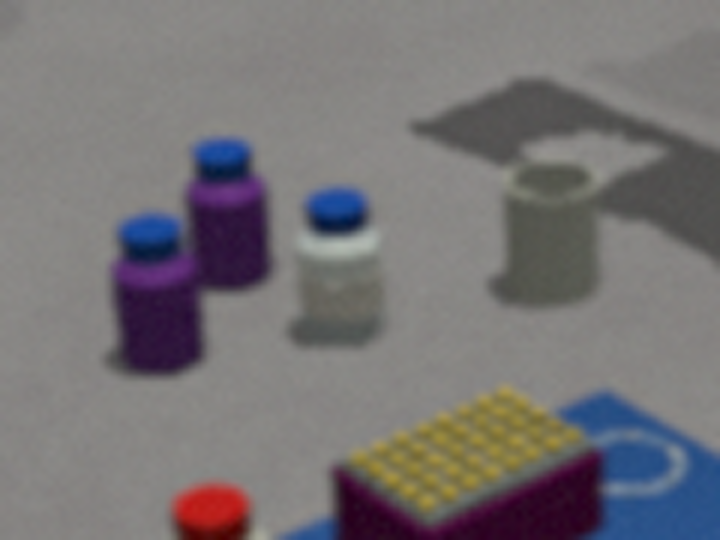

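The lone clear bottle at scene (245,174), world (0.569,-0.383), is the target. The other blue caps at (216,177) and (228,166) are on purple bottles, so they are decoys. Beaker is at (281,168), amber at (434,270), cover at (410,297), and the stirrer is on the +y side. Next I'll measure the rings and the plate.

```bash
python3 - <<'E'
from h import *
c=imaging.camera("top"); im=c["img"]; hsv=cv2.cvtColor(im,cv2.COLOR_RGB2HSV)
blue=cv2.inRange(hsv,(100,120,60),(125,255,255)); blue[:175]=0;blue[:,:205]=0;blue[:,340:]=0;blue[270:]=0
P=np.argwhere(blue)[:,::-1].astype(np.float32)
r=cv2.minAreaRect(P); print("mat rect",r); box=ray(c,cv2.boxPoints(r),.003); print(box.round(3), box[:,:2].mean(0))
for n,(x,y) in dict(mid=(270,210),tip=(311,242),st=(237,249)).items():
    m=np.zeros(im.shape[:2],np.uint8); cv2.circle(m,(x,y),13,255,-1)
    m&=cv2.inRange(hsv,(0,0,110),(179,130,255)); q=np.argwhere(m)[:,::-1].astype(np.float32)
    (a,b),rad=cv2.minEnclosingCircle(q); e=cv2.fitEllipse(q) ; print(n,len(q),rad,q.mean(0),(a,b),ray(c,[(a,b),q.mean(0)],.003).round(4))
m=np.zeros(im.shape[:2],np.uint8); cv2.circle(m,(232,213),19,255,-1)
m&=cv2.inRange(hsv,(0,0,0),(179,255,105)); q=np.argwhere(m)[:,::-1]; print("plate",len(q),ray(c,[q.mean(0)],.048).round(4))
E
```

```text
mat rect ((271.40643310546875, 222.30142211914062), (72.91796112060547, 116.86766815185547), 84.05313110351562)
[[ 0.684  0.177  0.003]
 [ 0.72  -0.202  0.003]
 [ 0.485 -0.222  0.003]
 [ 0.449  0.151  0.003]] [ 0.58438531 -0.02395977]
mid 187 10.633739471435547 [270.01068 209.95187] (270.0766296386719, 209.8211669921875) [[ 0.6242 -0.02    0.003 ]
 [ 0.6238 -0.0198  0.003 ]]
tip 196 12.208450317382812 [311.01532 241.43367] (311.1585388183594, 242.7926788330078) [[ 0.5165 -0.1515  0.003 ]
 [ 0.5208 -0.1511  0.003 ]]
st 187 10.633585929870605 [236.71658 248.90909] (236.61538696289062, 249.0) [[0.4985 0.0885 0.003 ]
 [0.4987 0.0882 0.003 ]]
plate 677 [[0.6127 0.0985 0.048 ]]
```

```bash
python3 -m pendant '[[[30,25,0,10,85],[30,25,0,10,85],[30,25,0,10,85],[30,25,0,10,85],[30,25,0,10,85],[30,25,0,10,85],[28,28,0,10,85],[0,0,0,2,85]]]'
```

```text
time_s: 2.1
eef_pos: [0.4328, -0.35, 0.2313]
eef_rot: [0.0, 0.674, 0.738, 0.0]
wrist_force: [-0.3, -0.6, 0.3]
opening: 0.995
```

```bash
cat > w.py <<'E'
import sys
from h import *
c=imaging.camera("wrist"); save(c,sys.argv[1]+".png"); find("wrist",c,sys.argv[2:])
o=monitor.get_obs(); print(o["eef_pos"].round(4),np.round(o["opening"],3), R.from_quat(np.r_[o["eef_rot"][1:],o["eef_rot"][0]]).as_matrix()[:,1].round(3))
E
python3 w.py w1 beaker_center bluecap_center
```

```text
wrist beaker_center 0.56 [ 0.433 -0.35   0.042] [282. 183.]
wrist bluecap_center 0.88 [ 0.569 -0.379  0.04 ] [407. 221.]
wrist bluecap_center 0.67 [ 0.679 -0.414  0.045] [496. 260.]
[ 0.431  -0.3523  0.2313] 0.996 [ 0.997  0.083 -0.   ]
```

View pics/w1.png

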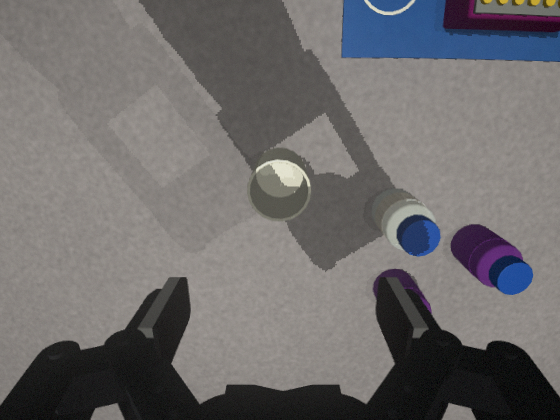

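The beaker is at pixel (281,185), just off the TCP line (+2,+1 mm). The fingers are clear on both sides.

```bash
python3 -m pendant '[[[2,1,-50,0,85],[0,0,-50,0,85],[0,0,-50,0,85],[0,0,-30,0,85],[0,0,-21,0,85],[0,0,0,0,85],[0,0,0,0,40],[0,0,0,0,40]]]'; python3 -m pendant '[[[0,0,0,0,40],[0,0,0,0,40],[0,0,0,0,40],[0,0,20,0,40],[0,0,30,0,40],[0,0,40,0,40],[0,0,40,0,40],[0,0,0,0,40]]]'
```

```text
time_s: 3.25
eef_pos: [0.4339, -0.3524, 0.0322]
eef_rot: [0.001, 0.677, 0.736, -0.0]
wrist_force: [-0.5, -0.6, -1.4]
opening: 0.7
time_s: 4.25
eef_pos: [0.4351, -0.3527, 0.1644]
eef_rot: [0.004, 0.677, 0.736, -0.0]
wrist_force: [0.5, -0.4, -1.3]
opening: 0.693
```

```bash
python3 -m pendant '[[[10,25,0,0,40],[20,50,0,0,40],[20,50,0,0,40],[20,50,0,0,40],[20,50,0,0,40],[20,50,0,0,40],[20,50,0,0,40],[20,50,0,0,40]]]'; python3 -m pendant '[[[20,50,0,0,40],[10,24,0,0,40],[0,0,-20,0,40],[0,0,-20,0,40],[0,0,-15,0,40],[0,0,-10,0,40],[0,0,0,0,40],[0,0,0,0,40]]]'; python3 w.py w2 stirrer_plate beaker_center
```

```text
time_s: 5.25
eef_pos: [0.5828, 0.0261, 0.1587]
eef_rot: [-0.001, 0.677, 0.736, -0.001]
wrist_force: [-0.4, -0.9, -2.1]
opening: 0.698
time_s: 6.25
eef_pos: [0.6139, 0.0978, 0.096]
eef_rot: [0.0, 0.677, 0.736, 0.0]
wrist_force: [0.4, 0.4, -1.9]
opening: 0.698
[0.6139 0.098  0.0962] 0.698 [0.996 0.085 0.002]
```

View pics/w2.png

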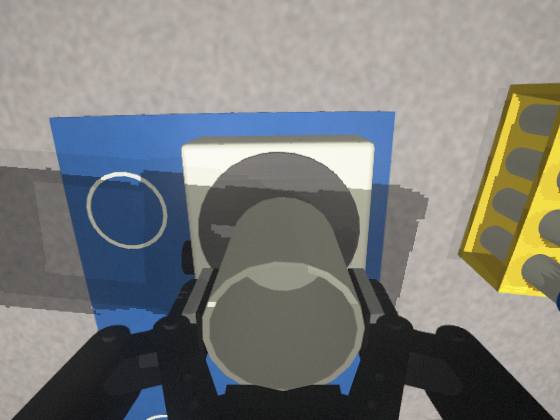

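```bash
python3 -m pendant '[[[-1,0,-8,0,40],[0,0,-5,0,40],[0,0,-3,0,40],[0,0,-1,0,40],[0,0,0,0,40]]]';python3 -m pendant '[[[0,0,0,0,70],[0,0,0,0,85],[0,0,0,0,85],[0,0,0,0,85],[0,0,30,0,85],[0,0,50,0,85],[0,0,40,0,85],[0,0,0,0,85]]]'; python3 - <<'E'
from h import *
for n in("top","scene"):
    c=imaging.camera(n); find(n,c,["beaker_center","stirrer_plate"])
E
```

```text
time_s: 7.02
eef_pos: [0.6118, 0.0983, 0.0801]
eef_rot: [-0.0, 0.676, 0.737, -0.001]
wrist_force: [-9.9, -0.7, 14.7]
opening: 0.696
time_s: 8.02
eef_pos: [0.6149, 0.0981, 0.2029]
eef_rot: [0.003, 0.677, 0.736, 0.003]
wrist_force: [-0.2, 0.5, -0.2]
opening: 0.996
scene beaker_center 0.57 [0.611 0.096 0.086] [322. 231.]
scene stirrer_plate 0.95 [0.608 0.101 0.046] [323. 243.]
```

```bash
python3 -m pendant '[[[-7,40,0,0,60],[-10,45,0,0,60],[-10,45,0,0,60],[-10,45,0,0,60],[-10,45,0,0,60],[-10,45,0,0,60],[0,0,0,0,60],[0,0,0,0,60]]]'; python3 w.py w3 cover_center amber_center
```

```text
time_s: 9.32
eef_pos: [0.5549, 0.3627, 0.1972]
eef_rot: [-0.0, 0.676, 0.737, -0.001]
wrist_force: [-0.2, -0.4, -0.3]
opening: 0.702
wrist cover_center 0.72 [0.553 0.369 0.012] [281. 178.]
wrist amber_center 0.76 [0.451 0.349 0.043] [171. 197.]
[0.5557 0.3619 0.1979] 0.705 [ 0.997  0.083 -0.001]
```

View pics/w3.png

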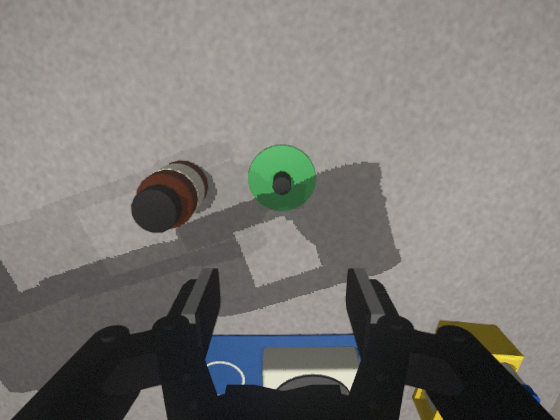

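```bash
python3 - <<'E'
from h import *
c=imaging.camera("wrist"); h=cv2.cvtColor(c["img"],cv2.COLOR_RGB2HSV)
m=cv2.inRange(h,(45,90,40),(85,255,255)); q=np.argwhere(m)[:,::-1].astype(np.float32)
hull=cv2.convexHull(q); e=cv2.fitEllipse(hull); print(e, ray(c,[e[0]],.005).round(4))
c=imaging.camera("top"); find("top",c,["beaker_center","stirrer_plate","cover_center","amber_center"])
E
```

```text
((280.60546875, 176.47096252441406), (65.3392105102539, 67.04344940185547), 85.78742218017578) [[0.5528 0.3674 0.005 ]]
top beaker_center 0.67 [0.615 0.1   0.084] [231. 211.]
top stirrer_plate 0.74 [ 0.635 -0.138  0.003] [306. 206.]
top stirrer_plate 0.64 [0.613 0.096 0.046] [233. 212.]
top cover_center 0.74 [0.555 0.364 0.015] [151. 232.]
top amber_center 0.85 [0.454 0.348 0.042] [153. 263.]
```

```bash
python3 -m pendant '[[[-2,4,-50,0,60],[0,0,-50,0,60],[0,0,-40,0,60],[0,0,-30,0,60],[0,0,-17,0,60],[0,0,0,0,60],[0,0,0,0,5],[0,0,0,0,5]]]'; python3 -m pendant '[[[0,0,0,0,5],[0,0,0,0,5],[0,0,0,0,5],[0,0,0,0,5],[0,0,0,0,5],[0,0,0,0,5]]]'; python3 w.py w4 cover_center
```

```text
time_s: 10.78
eef_pos: [0.5545, 0.3676, 0.0131]
eef_rot: [0.001, 0.677, 0.736, 0.001]
wrist_force: [-0.8, -0.1, 0.8]
opening: 0.284
time_s: 11.52
eef_pos: [0.5545, 0.3677, 0.0132]
eef_rot: [0.001, 0.677, 0.736, 0.001]
wrist_force: [-1.3, 0.2, 6.1]
opening: 0.186
wrist cover_center 0.88 [0.556 0.369 0.014] [287. 280.]
[0.5545 0.3677 0.0132] 0.186 [0.996 0.085 0.003]
```

View pics/w4.png

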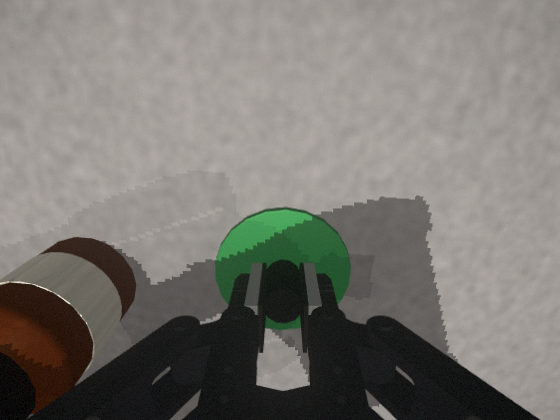

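```bash
python3 -m pendant '[[[0,0,20,0,5],[0,0,40,0,5],[0,0,50,0,5],[0,0,50,0,5],[7,-29,0,0,5],[10,-45,0,0,5],[10,-45,0,0,5],[10,-45,0,0,5]]]'; python3 -m pendant '[[[10,-50,0,0,5],[10,-45,0,0,5],[0,-10,0,0,5],[0,0,0,0,5],[0,0,0,0,5],[0,0,0,0,5]]]'; python3 - <<'E'
from h import *
print(monitor.get_obs()["eef_pos"],monitor.get_obs()["opening"])
for n in("top","scene","wrist"):
    c=imaging.camera(n); save(c,n+"5.png",(240,170,400,290) if n=="scene" else None,4 if n=="scene" else 1); find(n,c,["beaker_center","cover_center"])
E
```

```text
time_s: 12.62
eef_pos: [0.5905, 0.2019, 0.1727]
eef_rot: [0.0, 0.676, 0.737, 0.0]
wrist_force: [0.8, 0.4, -0.0]
opening: 0.185
time_s: 13.38
eef_pos: [0.61, 0.0995, 0.1714]
eef_rot: [-0.0, 0.676, 0.737, 0.0]
wrist_force: [0.0, -0.8, -0.2]
opening: 0.185
[0.61000111 0.09949517 0.17139032] 0.18459065454175244
scene beaker_center 0.82 [0.611 0.098 0.087] [322. 231.]
scene cover_center 0.55 [0.61  0.093 0.174] [323. 203.]
wrist beaker_center 0.79 [0.616 0.105 0.092] [292. 214.]
wrist cover_center 0.59 [0.614 0.101 0.172] [291. 277.]
```

View pics/scene5.png

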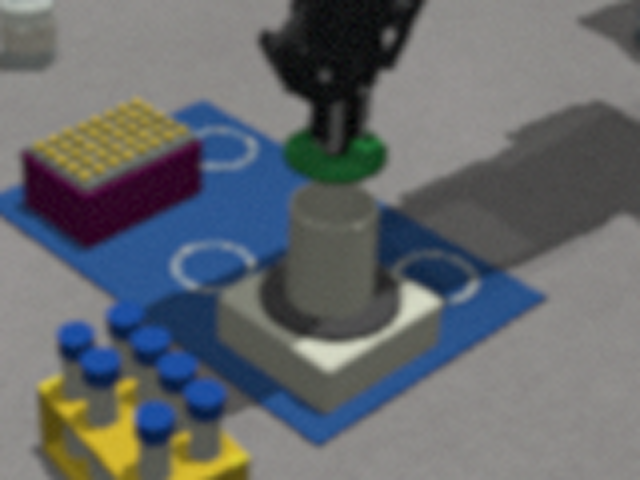

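View pics/wrist5.png

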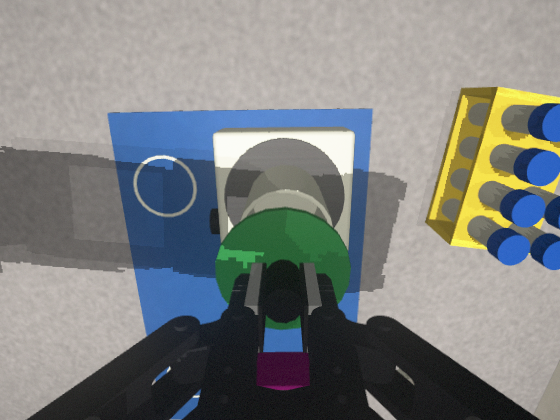

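The cover is held level above the beaker. Both views put the beaker a few mm ahead of it, so I'll shift (+2,+2) and lower.

```bash
python3 -m pendant '[[[2,2,-12,0,5],[0,0,-12,0,5],[0,0,-6,0,5],[0,0,-3,0,5],[0,0,-1,0,5],[0,0,0,0,5]]]'; python3 -m pendant '[[[0,0,0,0,25],[0,0,0,0,40],[0,0,0,0,40],[0,0,0,0,50],[0,0,30,0,50],[0,0,50,0,50],[0,0,0,0,50],[0,0,0,0,50]]]'; python3 - <<'E'
from h import *
print(monitor.get_obs()["eef_pos"],monitor.get_obs()["opening"])
for n in("top","scene","wrist"):
    c=imaging.camera(n); save(c,n+"6.png",(260,170,380,260) if n=="scene" else None,6 if n=="scene" else 1); find(n,c,["beaker_center","cover_center"])
E
```

```text
time_s: 14.58
eef_pos: [0.6125, 0.1001, 0.1376]
eef_rot: [0.0, 0.677, 0.736, 0.0]
wrist_force: [-0.3, 0.2, -1.3]
opening: 0.184
time_s: 15.58
eef_pos: [0.6121, 0.1001, 0.217]
eef_rot: [-0.0, 0.677, 0.736, -0.0]
wrist_force: [-0.3, 0.9, -0.3]
opening: 0.584
[0.61207017 0.10011745 0.21700418] 0.5836734440418663
top cover_center 0.45 [0.613 0.098 0.139] [229. 209.]
top cover_center 0.32 [ 0.788 -0.136  0.003] [305. 160.]
scene beaker_center 0.79 [0.609 0.096 0.088] [322. 230.]
scene cover_center 0.57 [0.608 0.095 0.142] [323. 213.]
wrist cover_center 0.81 [0.618 0.104 0.139] [293. 218.]
```

View pics/scene6.png

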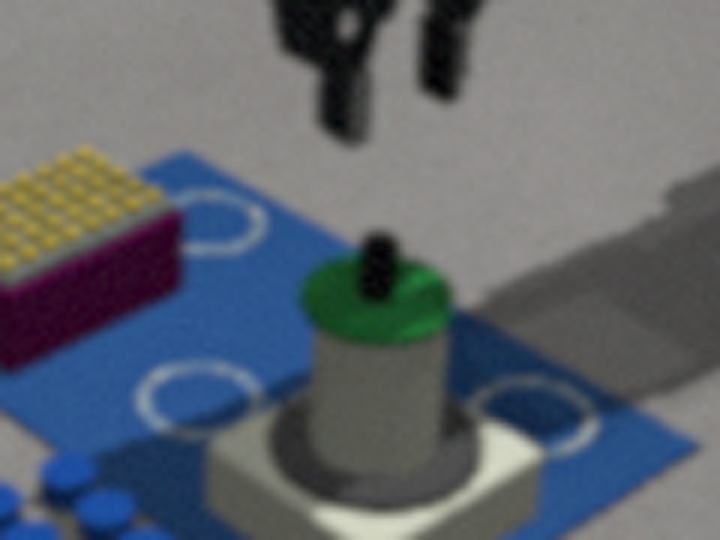

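```bash
python3 -m pendant '[[[-10,35,0,0,85],[-20,45,0,0,85],[-30,45,0,0,85],[-30,45,0,0,85],[-30,45,0,0,85],[-30,35,0,0,85],[-10,0,0,0,85],[0,0,0,0,85]]]'; python3 w.py w7 amber_center
```

```text
time_s: 17.02
eef_pos: [0.4519, 0.35, 0.2173]
eef_rot: [0.0, 0.676, 0.737, -0.0]
wrist_force: [0.1, -0.3, 0.4]
opening: 0.996
wrist amber_center 0.88 [0.448 0.349 0.038] [279. 186.]
[0.4532 0.3493 0.2174] 0.995 [0.997 0.083 0.001]
```

View pics/w7.png

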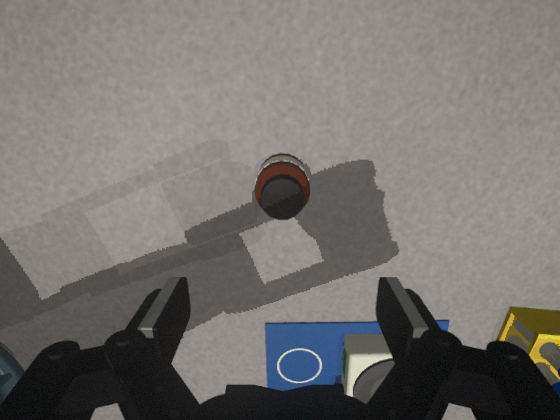

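The amber bottle is centred at pixel (282,190). I'll descend with no lateral correction and grip it.

```bash
python3 -m pendant '[[[-1,0,-50,0,85],[0,0,-50,0,85],[0,0,-40,0,85],[0,0,-30,0,85],[0,0,-21,0,85],[0,0,0,0,85],[0,0,0,0,30],[0,0,0,0,30]]]'; python3 -m pendant '[[[0,0,0,0,30],[0,0,0,0,30],[0,0,0,0,30],[0,0,0,0,30],[0,0,0,0,30]]]';  python3 w.py w8 amber_center; python3 -m pendant '[[[0,0,30,0,30],[0,0,40,0,30],[0,0,30,0,30],[0,-30,0,0,30],[0,-50,0,0,30],[0,-50,0,0,30],[0,-50,0,0,30],[0,-50,0,0,30]]]'; python3 -m pendant '[[[0,-50,0,0,30],[0,-50,0,0,30],[0,-40,0,0,30],[40,0,0,0,30],[50,0,0,0,30],[50,0,0,0,30],[32,0,0,0,30],[0,0,0,0,30]]]'; python3 w.py w9 amber_center mat
```

```text
time_s: 18.12
eef_pos: [0.4524, 0.3503, 0.0277]
eef_rot: [0.0, 0.677, 0.736, 0.001]
wrist_force: [-0.6, -1.2, 31.5]
opening: 0.602
time_s: 18.75
eef_pos: [0.4527, 0.3506, 0.0281]
eef_rot: [0.001, 0.677, 0.736, 0.001]
wrist_force: [0.7, -0.2, 7.0]
opening: 0.589
wrist amber_center 0.71 [0.451 0.352 0.042] [281. 293.]
[0.4527 0.3506 0.0281] 0.59 [0.996 0.085 0.003]
time_s: 19.85
eef_pos: [0.4511, 0.1187, 0.1266]
eef_rot: [0.0, 0.676, 0.737, 0.0]
wrist_force: [-0.2, -0.1, -2.0]
opening: 0.595
time_s: 20.85
eef_pos: [0.6249, -0.02, 0.1262]
eef_rot: [0.0, 0.676, 0.737, 0.0]
wrist_force: [-0.5, 0.7, -2.0]
opening: 0.591
wrist amber_center 0.79 [ 0.626 -0.021  0.141] [285. 300.]
wrist mat 0.58 [ 0.622 -0.018 -0.002] [279. 198.]
[ 0.6222 -0.0196  0.1259] 0.59 [ 0.996  0.085 -0.001]
```

View pics/w9.png

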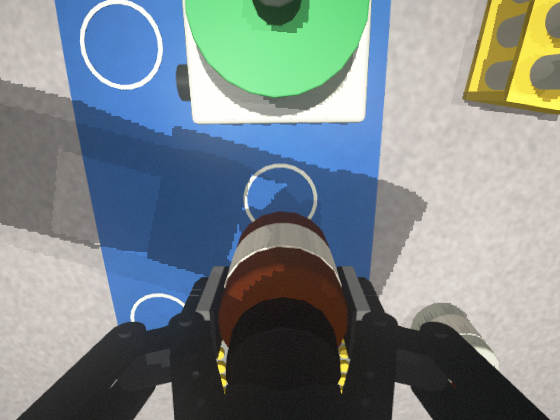

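```bash
python3 -m pendant '[[[1,0,-40,0,30],[0,0,-30,0,30],[0,0,-15,0,30],[0,0,-6,0,30],[0,0,-3,0,30],[0,0,-1,0,30],[0,0,0,0,30],[0,0,0,0,30]]]';  python3 w.py w10 amber_center; python3 -m pendant '[[[0,0,0,0,60],[0,0,0,0,85],[0,0,0,0,85],[0,0,0,0,85],[0,0,30,0,85],[0,0,50,0,85],[0,0,60,0,85],[0,0,40,0,85]]]'; python3 - <<'E'
from h import *
for n in("top","scene"):
    c=imaging.camera(n); save(c,n+"10.png",(190,130,370,260) if n=="scene" else None,4 if n=="scene" else 1); find(n,c,["beaker_center","cover_center","amber_center","mat"])
E
```

```text
time_s: 22.0
eef_pos: [0.6247, -0.0199, 0.0318]
eef_rot: [0.0, 0.677, 0.736, 0.0]
wrist_force: [-0.2, 0.8, -1.1]
opening: 0.59
wrist amber_center 0.63 [ 0.622 -0.022  0.046] [278. 301.]
[ 0.6245 -0.0199  0.0316] 0.589 [0.996 0.085 0.   ]
time_s: 23.1
eef_pos: [0.6252, -0.0201, 0.2148]
eef_rot: [0.002, 0.677, 0.736, 0.001]
wrist_force: [0.3, 0.9, 0.6]
opening: 0.991
top cover_center 0.67 [0.613 0.095 0.141] [230. 209.]
top amber_center 0.69 [ 0.634 -0.141  0.003] [307. 207.]
top amber_center 0.59 [ 0.625 -0.022  0.047] [270. 208.]
top mat 0.86 [ 0.627 -0.02   0.001] [270. 209.]
scene beaker_center 0.73 [0.612 0.099 0.085] [322. 232.]
scene cover_center 0.65 [0.61  0.093 0.14 ] [322. 214.]
scene cover_center 0.62 [ 0.626 -0.018  0.049] [292. 225.]
scene amber_center 0.7 [ 0.627 -0.023  0.047] [291. 224.]
scene mat 0.88 [ 0.621 -0.016 -0.002] [294. 238.]
```

View pics/scene10.png

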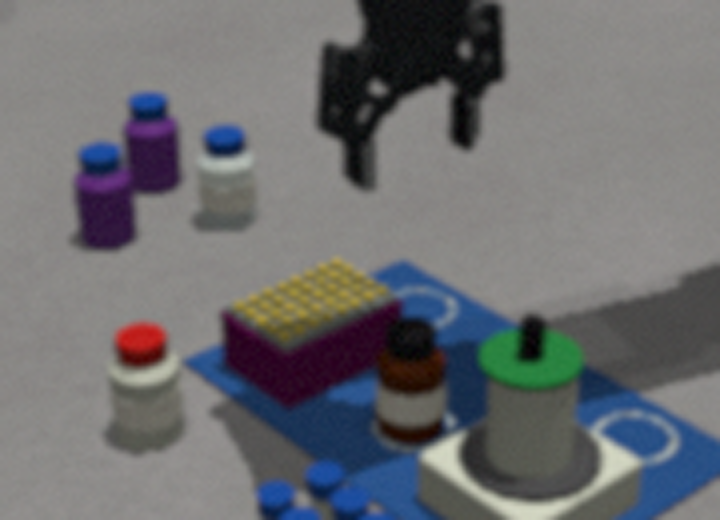

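```bash
python3 -m pendant '[[[-6,-42,0,0,75],[-7,-46,0,0,75],[-7,-46,0,0,75],[-7,-46,0,0,75],[-7,-46,0,0,75],[-7,-46,0,0,75],[-7,-46,0,0,75],[-8,-44,0,0,75]]]'; python3 -m pendant '[[[0,0,0,0,75],[0,0,0,0,75]]]'; python3 w.py w11 bluecap_center
```

```text
time_s: 24.6
eef_pos: [0.5677, -0.3832, 0.2103]
eef_rot: [-0.001, 0.677, 0.736, 0.0]
wrist_force: [0.7, -0.1, -0.5]
opening: 0.877
time_s: 24.85
eef_pos: [0.568, -0.3814, 0.2103]
eef_rot: [-0.001, 0.677, 0.736, 0.0]
wrist_force: [-0.2, -0.1, 0.7]
opening: 0.882
wrist bluecap_center 0.86 [ 0.677 -0.413  0.045] [389. 229.]
wrist bluecap_center 0.83 [ 0.587 -0.485  0.042] [292. 284.]
wrist bluecap_center 0.58 [ 0.57  -0.38   0.041] [285. 187.]
[ 0.5685 -0.3806  0.2108] 0.88 [ 0.996  0.086 -0.   ]
```

View pics/w11.png

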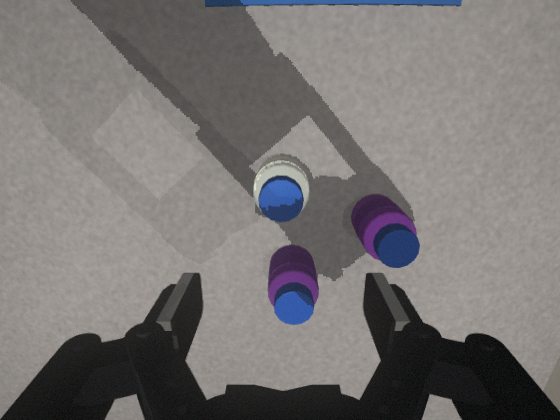

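The clear bottle at (281,190) is centred, with the purple ones at (293,300) and (390,235) clear of the fingers. I'll grasp it.

```bash
python3 -m pendant '[[[1,0,-50,0,75],[0,0,-50,0,75],[0,0,-40,0,75],[0,0,-28,0,75],[0,0,-15,0,75],[0,0,0,0,75],[0,0,0,0,30],[0,0,0,0,30]]]'; python3 -m pendant '[[[0,0,0,0,30],[0,0,0,0,30],[0,0,0,0,30],[0,0,0,0,30],[0,0,0,0,30]]]';  python3 w.py w12 bluecap_center; python3 -m pendant '[[[0,0,30,0,30],[0,0,40,0,30],[0,0,30,0,30],[-8,40,0,0,30],[-10,47,0,0,30],[-10,47,0,0,30],[-10,48,0,0,30],[-10,48,0,0,30]]]'; python3 -m pendant '[[[0,0,0,0,30],[0,0,0,0,30]]]';  python3 w.py w13 bluecap_center tipbox
```

```text
time_s: 25.95
eef_pos: [0.5706, -0.383, 0.0308]
eef_rot: [0.002, 0.676, 0.736, -0.0]
wrist_force: [0.3, 1.3, -1.4]
opening: 0.59
time_s: 26.58
eef_pos: [0.5706, -0.3831, 0.0307]
eef_rot: [0.002, 0.677, 0.736, -0.0]
wrist_force: [0.3, 0.2, 6.4]
opening: 0.59
wrist bluecap_center 0.62 [ 0.676 -0.413  0.043] [487. 359.]
wrist bluecap_center 0.6 [ 0.571 -0.379  0.04 ] [285. 283.]
[ 0.5705 -0.383   0.0307] 0.585 [0.996 0.085 0.003]
time_s: 27.68
eef_pos: [0.5208, -0.1504, 0.1286]
eef_rot: [0.0, 0.677, 0.736, 0.0]
wrist_force: [0.7, 0.6, -1.0]
opening: 0.588
time_s: 27.92
eef_pos: [0.5218, -0.1523, 0.1289]
eef_rot: [0.001, 0.676, 0.737, 0.0]
wrist_force: [0.4, -0.8, -0.9]
opening: 0.589
wrist bluecap_center 0.82 [ 0.522 -0.15   0.14 ] [283. 290.]
wrist tipbox 0.87 [ 0.635 -0.136  0.005] [420. 196.]
[ 0.5217 -0.1531  0.1285] 0.587 [0.997 0.083 0.001]
```

View pics/w13.png

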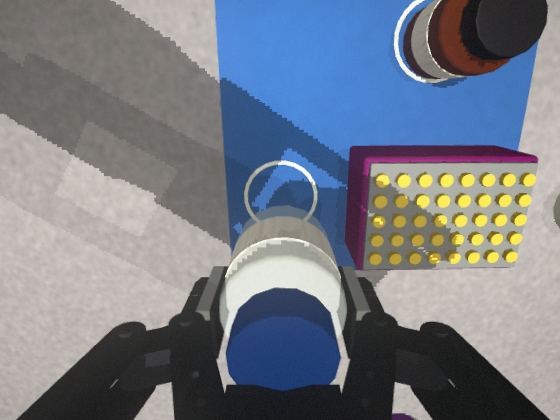

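The ring at (281,197) is lined up. With the jaws along x, a finger opening there would come close to the tip box, so I'll turn 90° before lowering.

```bash
python3 -m pendant '[[[0,1,0,10,30],[0,0,0,10,30],[0,0,0,10,30],[0,0,0,10,30],[0,0,0,10,30],[0,0,0,10,30],[0,0,0,10,30],[0,0,0,10,30]]]'; python3 -m pendant '[[[0,0,0,10,30],[0,0,0,0,30],[0,0,-40,0,30],[0,0,-30,0,30],[0,0,-14,0,30],[0,0,-6,0,30],[0,0,0,0,30],[0,0,0,0,30]]]';  python3 w.py w14 bluecap_center tipbox
```

```text
time_s: 29.08
eef_pos: [0.5214, -0.1521, 0.1282]
eef_rot: [-0.0, 0.043, 0.999, -0.0]
wrist_force: [-0.3, 0.2, -1.8]
opening: 0.588
time_s: 30.08
eef_pos: [0.5222, -0.1514, 0.0394]
eef_rot: [0.001, -0.042, 0.999, -0.001]
wrist_force: [-0.4, 0.6, -1.0]
opening: 0.589
wrist bluecap_center 0.92 [ 0.52  -0.151  0.05 ] [283. 290.]
[ 0.5219 -0.1512  0.0391] 0.592 [-0.084  0.996 -0.001]
```

```bash
python3 -m pendant '[[[-1,1,-3,0,30],[0,0,-2,0,30],[0,0,0,0,30],[0,0,0,0,60],[0,0,0,0,80],[0,0,0,0,80],[0,0,0,0,80],[0,0,0,0,80]]]'; python3 -m pendant '[[[0,0,30,0,80],[0,0,50,0,80],[0,0,60,0,80],[0,0,50,0,80],[-40,-30,0,0,80],[-50,-40,0,0,80],[-50,-40,0,0,80],[0,0,0,0,80]]]'; sed -i 's/1.png",s=1.4/15.png",s=1.4/' a.py; python3 a.py | grep -v joint
```

```text
time_s: 31.22
eef_pos: [0.5203, -0.1499, 0.0332]
eef_rot: [-0.0, -0.042, 0.999, 0.0]
wrist_force: [0.0, 0.6, 0.0]
opening: 0.933
time_s: 32.22
eef_pos: [0.38, -0.2604, 0.2234]
eef_rot: [-0.0, -0.039, 0.999, -0.0]
wrist_force: [0.5, -0.0, 1.0]
opening: 0.936
top [ 0.462 -0.057  1.668]
top cover_center 0.88 [0.616 0.097 0.137] [230. 209.]
top amber_center 0.47 [ 0.627 -0.02   0.043] [270. 208.]
top bluecap_center 0.8 [ 0.585 -0.487  0.044] [418. 220.]
top bluecap_center 0.76 [ 0.674 -0.419  0.043] [396. 192.]
top mat 0.65 [ 0.629 -0.022 -0.001] [271. 208.]
top stirrer_plate 0.88 [0.611 0.096 0.05 ] [233. 213.]
top tipbox 0.66 [ 0.635 -0.141  0.002] [307. 206.]
top redcap 0.51 [ 0.787 -0.136  0.004] [305. 160.]
top rack 0.71 [0.611 0.098 0.047] [232. 213.]
top rack 0.61 [0.797 0.138 0.   ] [221. 158.]
scene [1.209 0.759 0.731]
scene beaker_center 0.65 [ 0.786 -0.136  0.002] [227. 237.]
scene beaker_center 0.57 [0.61  0.098 0.089] [322. 230.]
scene cover_center 0.72 [0.61  0.097 0.141] [323. 214.]
scene cover_center 0.26 [0.611 0.095 0.086] [321. 231.]
scene amber_center 0.67 [ 0.799  0.
[... 395 characters left out ...]
633 -0.139  0.004] [268. 219.]
scene redcap 0.69 [ 0.784 -0.136  0.001] [227. 237.]
scene rack 0.66 [0.799 0.14  0.001] [274. 292.]
0.0187 {'time_s': 33.225, 'q': array([-8.51345463e-01, -7.30023054e-02,  1.88986516e+00,  6.27825867e-07,
        1.32471845e+00, -2.50666864e+00]), 'dq': array([-0.00093811, -0.00081741,  0.00089628, -0.0007604 ,  0.00081299,
        2.31348495e-04,  1.54319323e-04]), 'eef_pos': array([ 0.38265033, -0.25800352,  0.22328078]), 'eef_rot': array([ 3.79158260e-06, -4.22507675e-02,  9.99107038e-01, -4.22989638e-06]), 'wrist_force': array([-0.11546394,  0.57274604,  0.05096039]), 'torque': array([-0.01836746,  0.00894276,  0.03424299]), 'opening': 0.9384606905699296}
```

View pics/top15.png

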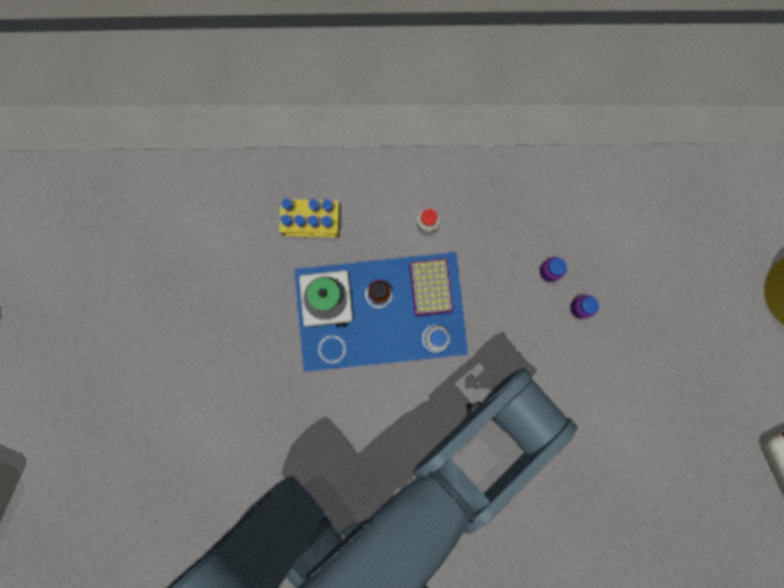

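The top view shows everything in place: cover at (323,294) on the stirrer, amber in the middle ring at (379,293), and the blue cap in the ring in front of the tip box at (436,338). The red cap and rack haven't moved.

```bash
python3 -c "
from h import *
print(order.hand_in())"
```

```text
the job is handed in; nothing more can be done
None
```

I handed the job in at about 33 s of the 144 s allowed, with every item in place and the gripper clear of everything. No verdict was reported.

- **Beaker and cover:** The beaker stands on the stirrer plate, estimated within about 4 mm of its centre. The cover lies flat on the rim, knob up, within about 6 mm of the beaker's axis by the detections.
- **Brown bottle:** It stands on the mat in the middle ring, within about 5 mm of its centre.
- **Blue-capped bottle:** The clear one, not the purple look-alikes, stands in the ring in front of the tip box, within about 3 mm.
- **Bystanders:** The detections put the red-capped bottle and the rack within a few mm of where they started.

**What disagreed or was missed:** In the last checks, the scene camera gave some false labels, such as "beaker" at the red-capped bottle. The top camera's detector missed the beaker (under the cover) and the placed blue-capped bottle. I confirmed the layout in the top picture, where the bottle shows in its ring; the beaker was confirmed only by the scene camera's detection. The 16-picture limit kept me from viewing the last scene picture.

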